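Slide a photo mount out from under a desk-tray shelf and square it into the corner

TASK

The flat photo mount lies under the shelf of the wooden desk tray. Press gently on top of it with the fingertips, slide it out along the deck without lifting it, and square it up in the tray's near right corner so that it lies flush against both the front lip and the right lip; then let go, leaving everything else on the desk undisturbed.

Things in the scene. Friction and masses are not known exactly. Their poses are not given: they have to be found in the camera images.
- tray: fixed two-level wooden desk tray, 170 (x) x 310 (y) x 162 (z) mm. Origin: centre of its footprint on the desk; x away from the robot, y left along the tray, z up. Flat deck top at z = 22 mm. Lips 10 mm higher than the deck and 8 mm thick: back (inner face x = +77 mm), front (x = -77 mm), right end (y = -147 mm). A wall at the left end (inner face y = +147 mm) carries the shelf.
- shelf_edge (a point): middle of the lower right edge of the tray's shelf, axes as the tray: y = +18 mm, z = 152 mm in it. The shelf is 10 mm thick, covers the deck from here to the left wall with 130 mm clear below, open at front, back and right. A vertical gripper cannot reach below it; one leaned about 40 degrees to the right, tips pointing left and down, can.
- tray_corner (a point): the tray's near right inner corner at deck height, where front and right lips meet; axes as the tray. Squared home, the mount's centre is 46 mm from the front lip's inner face and 55 mm from the right lip's
- mount_centre (a point): centre (half-way up) of the loose flat photo mount: stiff cardboard plate with pale panel, 92 (its x) x 110 (y) x 5 mm, 80 g, flat on the deck, axes within 0.1 rad of the tray's. Its right edge starts some 4 to 18 mm inside the shelf's edge. Too wide and flat to grasp; fingertips hold it better than the deck does: about 9 N of press drags it, over 40 N harms it.
- tin: bystander: round lidded tin, 71 mm across, 33 mm high, standing on the shelf; origin at the centre of its underside
- notes: bystander: pad of sticky notes, 78 x 78 x 13 mm, on the shelf; origin at the centre of its underside
- calc: bystander: pocket calculator, 145 x 88 x 17 mm, on the desk to the right; origin at the centre of its underside
- cup: bystander: mug, 78 x 116 x 101 mm, on the desk at the right; origin at the centre of its underside
- staple_tool: bystander: stapler, 36 x 158 x 54 mm, on the desk at the right; origin at the centre of its underside
- tape_stand: bystander: tape dispenser, 58 x 150 x 73 mm, on the desk beyond the left end of the tray; origin at the centre of its underside

How it is judged:
By the outcome, as a careful person would: the job done as asked, in the order asked, and still so for the second after the job is handed in, with the robot touching nothing.
It also fails if it takes over 51 s, if anything falls off the work surface, if the arm or the gripper's body presses on something with over 40 N, if the wrist force passes 120 N, or if a joint passes its speed limit or range.

ROBOT

A 6-joint arm with a two-finger parallel gripper is mounted at the origin on a cart in front of the work surface, level with it; the furniture and walls round the work are solid. World frame = base frame: x ahead of the robot, y to its left, z up, the work surface at z = 0. Lengths are in m, angles in rad, forces in N, time in s.
With the tool pointing down it reaches from about 0.35 to 0.975 m from the base axis. Payload 4.9 kg.
Tool frame: the origin (TCP) lies on the front face of the gripper's body, between the roots of the fingers; the fingertips stand ctrl.finger_overhang ahead of it and the grasp point (between the pads) lies 54 mm ahead of it (ctrl.finger_overhang is the distance from the TCP to the fingertips, in m); z points along the fingers, y is the line along which they close (so a half turn about z gives the same grasp; the last joint's range is limited). The gripper opens to 85 mm and grips with 20 to 120 N. Pads are 22 mm wide; open, the fingers measure 114 mm over their backs; the gripper's body (76 mm by 85 mm) begins 54 mm behind the grasp point. The pads swing forward as they close: fully open they stand 13 mm farther back than shut.
Start: joints at [1.156, 0.053, 1.613, -0, 1.476, -0.119], TCP at [0.182, 0.598, 0.304] pointing down, gripper open.
Joint ranges: [-3.01, 3.01], [-1.01, 2.22], [0.06, 2.58], [-1.02, 4.17], [0.09, 2.62], [-3.14, 3.14]. Speed limits (rad/s): [2.57, 2.57, 3.14, 3.14, 3.14, 3.14].

INTERFACE

Orientations are given as a rotation vector (axis times angle).
In Python, from station import ctrl, vision gives the robot as it stands. The module is installed in compiled form; this text tells all that it offers.
- The arm moves only by the tool drive_tool, never from a script. Its argument "rows" is a list of rows, each a list of 2 entries, a list of its own where there are three numbers: the shift along the tool's x, y, z in m, then the turn about the tool's z in rad. A call has 1 to 10 rows; each row shifts and turns the commanded pose from where the row before left it, along the tool's axes as they then stand; what a row does not reach is not made up. A row lasts 1/10 s, in which the tool goes at most 50 mm and 8.59 degrees, less where a joint would pass 70% of its speed; a pose out of reach is approached as far as the arm can. A call with a gripper value outside its range is refused whole. "jaw" is the closure, from 0 (fully open) to 1 (shut), set as the call begins (left out, the last holds). The fingers move at their own pace and stop on an object; "grip_force" is the grip in N (left out, the last holds). Time passes only in rows, so rows that do not move let the fingers close. It gives the time, the measured TCP pose, the force, the opening and the grip force at its end, in the units of the state.
- ctrl.get_obs(): the state, without advancing time (a new reading comes with each control period).
- vision.get_image(name): name is "scene" or "top" or "wrist"; returns a dict with "image" (384x512x3 uint8, blue, green, red), "vertical_fov" (degrees; the focal length in pixels is half the picture's height over the tangent of half this angle, whatever the lens; pixels are square), "cx", "cy" (the principal point, pixels), "dist_coeffs" ([k1, k2, p1, p2, k3] as OpenCV has them; the pictures are not rectified), "R" (3x3) and "t" (3): a world point X has camera coordinates R X + t. Camera axes: x right, y down, z forward; pixel columns grow to the right and rows downward; lengths in m; the calibration is good to about 2 mm. A picture is of the moment at which its call begins. There is no depth.
- ctrl.finish_job(): hands the job in; it is judged then, once.
The state is a dict: "t": time; "q": joint angles; "dq": joint speeds; "effort": joint torques, N m; "tool_pos": TCP position; "tool_rot": TCP orientation; "contact_force": force on the tool from outside, world axes, zero at the start; "wrist_torque": the same for the moment, N m; "opening": finger opening in m; "grip_force": force on a finger pad.
Only numpy, scipy, OpenCV 4.12 (cv2) and the standard library are available. Lean on these libraries where they do the work, as an engineer would, in place of code of your own. Each camera call takes 0.05 s, during which the arm holds its last target. There are 200 camera calls.

## Working session

There is one attempt and no reset: what is moved stays moved. The work goes in short steps, Python scripts to look and compute and a tool call to move; the robot and the scene stay as the last step left them, time stands still between calls to the robot, and variables do not carry over. Pictures are saved under pics/ and viewed, at most 10 in all, crops included, and the job is handed in when it is done.

Besides the shell and the picture viewer there is one more tool, called by a JSON object that holds its "fn" and its "kwargs". drive_tool: Moves the arm, as the interface text tells. Its arguments: {"type":"object","properties":{"rows":{"type":"array","items":{"type":"array"}},"jaw":{"type":"number"},"grip_force":{"type":"number"}},"required":["rows"]}

```bash
mkdir -p pics; cat > h.py <<'E'
import numpy as np, cv2
from scipy.spatial.transform import Rotation as Ro
from station import ctrl, vision
def K(d):
    f=d["image"].shape[0]/2/np.tan(np.radians(d["vertical_fov"])/2)
    return np.array([[f,0,d["cx"]],[0,f,d["cy"]],[0,0,1.]])
def proj(d,X):
    X=np.atleast_2d(np.array(X,float))
    return cv2.projectPoints(X,cv2.Rodrigues(np.array(d["R"]))[0],np.array(d["t"],float),K(d),np.array(d["dist_coeffs"],float))[0][:,0]
def ray(d,px,z):
    R=np.array(d["R"]);t=np.array(d["t"])
    p=cv2.undistortPoints(np.array(px,float).reshape(-1,1,2),K(d),np.array(d["dist_coeffs"],float))[:,0]
    v=np.c_[p,np.ones(len(p))]@R; c=-R.T@t
    return c+v*((z-c[2])/v[:,2])[:,None]
E
python3 - <<'E'
from h import *
o=ctrl.get_obs();print({k:np.round(v,3) for k,v in o.items()},ctrl.finger_overhang)
for n in("scene","top","wrist"):
    d=vision.get_image(n);cv2.imwrite(f"pics/{n}0.png",d["image"])
    print(n,-np.array(d["R"]).T@np.array(d["t"]),np.round(d["R"],2).tolist())
a=cv2.imread("pics/scene0.png");b=cv2.imread("pics/top0.png")
cv2.imwrite("pics/scene0b.png",cv2.resize(a,(800,600),interpolation=2));cv2.imwrite("pics/top0b.png",cv2.resize(b,(800,600),interpolation=2))
E
```

```text
{'t': np.float64(0.0), 'q': array([ 1.156,  0.053,  1.614,  0.   ,  1.476, -0.119]), 'dq': array([-0.001, -0.001, -0.003, -0.001, -0.001,  0.001]), 'effort': array([ 0.0000e+00, -3.9367e+01, -3.7018e+01, -0.0000e+00,  7.0000e-03,
        0.0000e+00]), 'tool_pos': array([0.182, 0.597, 0.303]), 'tool_rot': array([-4.630e-01, -3.107e+00,  3.000e-03]), 'contact_force': array([-0.778,  0.236, -0.579]), 'wrist_torque': array([-0.056, -0.012, -0.025]), 'grip_force': np.float64(0.0), 'opening': np.float64(0.085)} 0.0726
scene [-0.19274326 -0.84516947  0.98587714] [[0.76, -0.65, -0.01], [-0.4, -0.46, -0.8], [0.51, 0.61, -0.6]]
top [0.46382644 0.01530409 1.42710049] [[0.01, -1.0, -0.01], [-1.0, -0.01, -0.03], [0.03, 0.01, -1.0]]
wrist [0.11698806 0.61691187 0.37377688] [[0.29, 0.96, -0.0], [0.92, -0.28, 0.27], [0.26, -0.08, -0.96]]
```

View pics/scene0b.png

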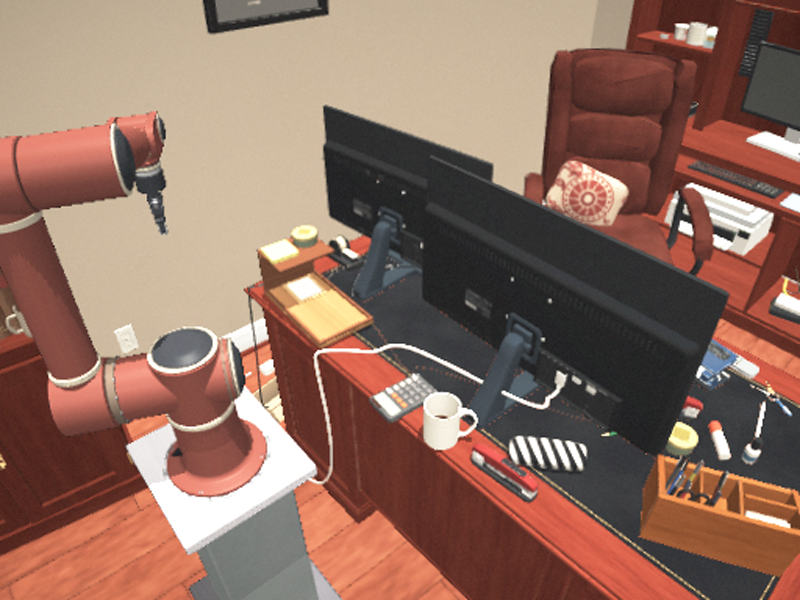

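View pics/top0b.png

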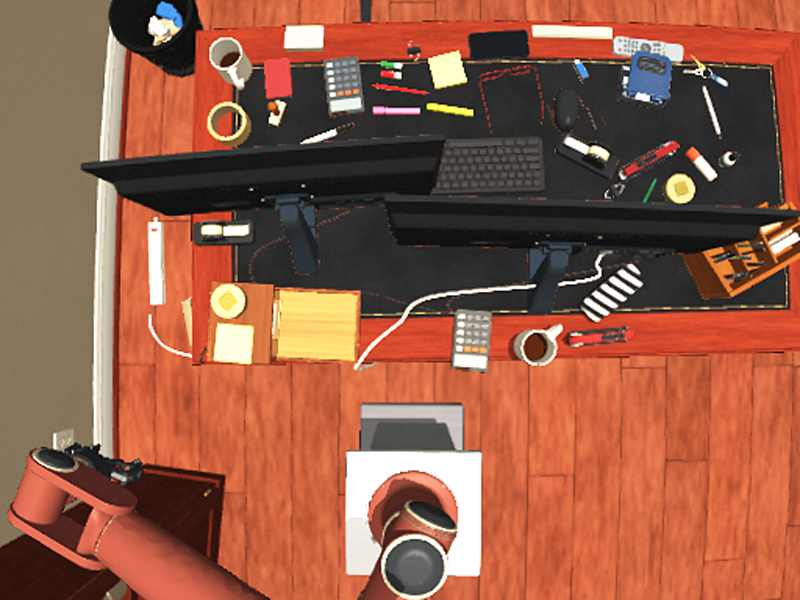

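The scene picture shows the tray at about (250-370, 240-345), with the pale mount panel under the shelf near (305,288). The top view shows the shelf at (208-273, 283-363) and the open deck at (273-360, 288-362). I'll zoom in on both.

```bash
python3 - <<'E'
import cv2,numpy as np
a=cv2.imread("pics/scene0.png")[140:225,155:245];b=cv2.imread("pics/top0.png")[176:238,125:237]
a=cv2.resize(a,None,fx=4.4,fy=6.5,interpolation=2);b=cv2.resize(b,(400,221),interpolation=2)
A=cv2.resize(cv2.imread("pics/scene0.png")[145:222,155:245],(630,539),interpolation=2)
B=cv2.resize(cv2.imread("pics/top0.png")[176:238,125:237],(784,434),interpolation=2)
cv2.imwrite("pics/s1.png",A);cv2.imwrite("pics/t1.png",B)
E
```

```text
(no output)
```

View pics/s1.png

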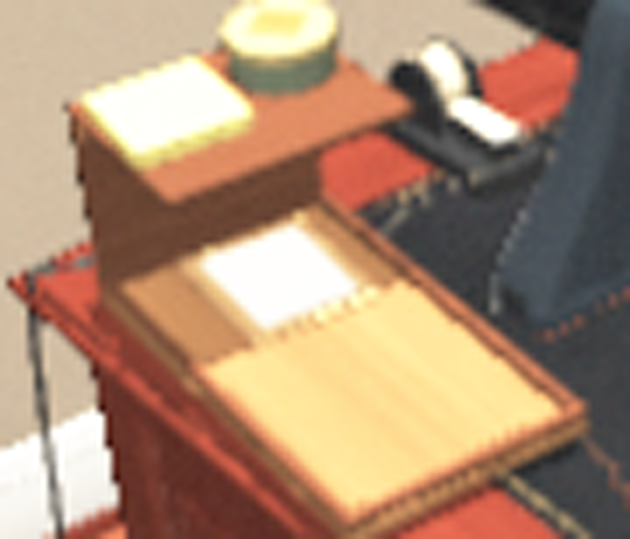

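View pics/t1.png

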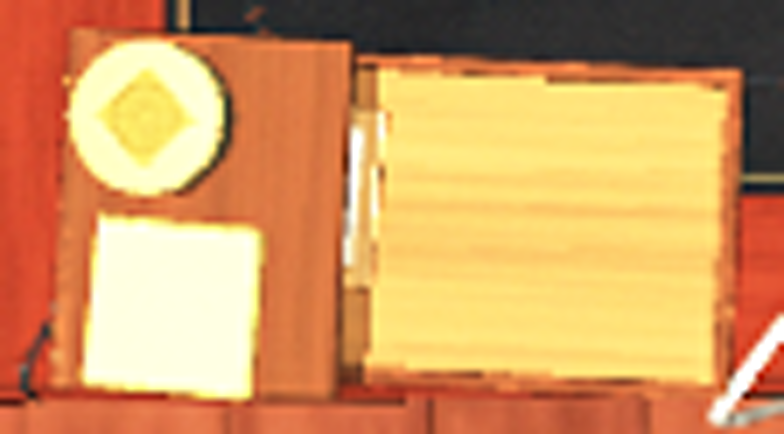

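The scene crop shows the white panel with corners near (195,262), (310,222), (360,297) and (265,330). The tray's right outer corners are at about (350,525) and (585,408). In the top crop the tray's right corners are at (742,68) and (720,387), and the mount's visible strip lies at x 345-380.

```bash
python3 - <<'E'
from h import *
s=vision.get_image("scene");t=vision.get_image("top")
S=lambda p:np.array(p)/7+[155,145]-.5
T=lambda p:np.array(p)/7+[125,176]-.5
np.set_printoptions(precision=4,suppress=True)
print("top lip R far,near;", ray(t,T([(742,68),(720,387)]),.032))
print("top deck lit corners (inner)", ray(t,T([(730,85),(715,380)]),.022))
print("shelf top corners R far, R near, L far", ray(t,T([(352,42),(335,398),(72,30),(52,388)]),.162))
print("top panel/mount: far pt, near",ray(t,T([(385,112),(368,287),(355,125),(345,265)]),.027))
print("scene lip R near, far, L near",ray(s,S([(350,525),(585,408),(118,290)]),.032))
print("scene panel",ray(s,S([(195,262),(310,222),(360,297),(265,330)]),.027))
print("scene shelf R near/far top",ray(s,S([(175,190),(412,103)]),.162))
E
```

```text
top lip R far,near; [[0.5292 0.1268 0.032 ]
 [0.3653 0.1367 0.032 ]]
top deck lit corners (inner) [[0.5208 0.1337 0.022 ]
 [0.3682 0.1402 0.022 ]]
shelf top corners R far, R near, L far [[0.5343 0.3002 0.162 ]
 [0.3673 0.3064 0.162 ]
 [0.5394 0.4351 0.162 ]
 [0.3701 0.4425 0.162 ]]
top panel/mount: far pt, near [[0.5055 0.3127 0.027 ]
 [0.4148 0.3206 0.027 ]
 [0.4987 0.3284 0.027 ]
 [0.426  0.3328 0.027 ]]
scene lip R near, far, L near [[0.3586 0.1267 0.032 ]
 [0.5258 0.123  0.032 ]
 [0.3745 0.4158 0.032 ]]
scene panel [[0.4318 0.4164 0.027 ]
 [0.5146 0.4054 0.027 ]
 [0.4915 0.3124 0.027 ]
 [0.4262 0.3226 0.027 ]]
scene shelf R near/far top [[0.3736 0.31   0.162 ]
 [0.534  0.297  0.162 ]]
```

{"fn": "drive_tool", "kwargs": {"rows": [[[0.04, -0.007, -0.03], 0], [[0.04, -0.007, -0.04], 0], [[0.04, -0.007, -0.04], 0], [[0.04, -0.006, -0.05], 0], [[0, 0, -0.05], 0], [[0, 0, -0.05], 0], [[0, 0, -0.05], 0]], "jaw": 0.5}}

```text
t: 0.95
tool_pos: [0.0398, 0.6157, 0.5945]
tool_rot: [0.462, 3.107, -0.0]
contact_force: [0.3, 1.1, 0.5]
opening: 0.0426
grip_force: 0.0
```

{"fn": "drive_tool", "kwargs": {"rows": [[[0, 0, -0.05], 0], [[0, 0, -0.05], 0], [[0, 0, -0.05], 0], [[0, 0, -0.05], 0], [[0, 0, -0.05], 0], [[0, 0, -0.05], 0]]}}

```text
t: 1.55
tool_pos: [0.0401, 0.611, 0.8687]
tool_rot: [-0.463, -3.107, -0.011]
contact_force: [-0.2, 1.6, 1.2]
opening: 0.0427
grip_force: 0.0
```

```bash
python3 -c "
from h import *
o=ctrl.get_obs();print({k:np.round(o[k],3) for k in('t','q','tool_pos','tool_rot')})"
```

```text
{'t': np.float64(1.55), 'q': array([1.384e+00, 4.610e-01, 1.230e-01, 1.000e-03, 2.550e+00, 1.090e-01]), 'tool_pos': array([0.04 , 0.611, 0.869]), 'tool_rot': array([-0.463, -3.107, -0.011])}
```

{"fn": "drive_tool", "kwargs": {"rows": [[[0, 0, -0.05], 0], [[0, 0, -0.05], 0], [[0, 0, -0.05], 0], [[0, 0, -0.05], 0]]}}

```text
t: 1.95
tool_pos: [0.0343, 0.5269, 0.9387]
tool_rot: [-0.462, -3.101, -0.131]
contact_force: [0.4, 0.3, 0.3]
opening: 0.0428
grip_force: 0.0
```

```bash
python3 -c "
from h import *
o=ctrl.get_obs();print({k:np.round(o[k],3) for k in('t','q','tool_pos','tool_rot')});print(Ro.from_rotvec(o['tool_rot']).as_matrix().round(3))"
```

```text
{'t': np.float64(1.95), 'q': array([1.361, 0.384, 0.055, 0.018, 2.62 , 0.102]), 'tool_pos': array([0.034, 0.527, 0.939]), 'tool_rot': array([-0.462, -3.101, -0.131])}
[[-0.957  0.291  0.008]
 [ 0.291  0.953  0.083]
 [ 0.016  0.082 -0.997]]
```

{"fn": "drive_tool", "kwargs": {"rows": [[[0.004, 0.015, -0.008], 0], [[0.004, 0.015, -0.008], 0], [[0.004, 0.015, -0.008], 0], [[0.004, 0.015, -0.008], 0], [[0.004, 0.015, -0.008], 0]]}}

```text
t: 2.45
tool_pos: [0.0348, 0.5469, 0.9233]
tool_rot: [-0.461, -3.095, -0.087]
contact_force: [0.7, 0.6, 0.7]
opening: 0.0426
grip_force: 0.0
```

```bash
cat > st.py <<'E'
from h import *
o=ctrl.get_obs();print({k:np.round(o[k],3).tolist() for k in('t','q','tool_pos','contact_force','opening')});M=Ro.from_rotvec(o['tool_rot']).as_matrix();print(M.round(3).tolist(),'tip',(o['tool_pos']+M[:,2]*ctrl.finger_overhang).round(4),ctrl.finger_overhang,'tilt',np.degrees(np.arccos(-M[2,2])).round(1))
E
python3 st.py
```

```text
{'t': 2.45, 'q': [1.366, 0.412, 0.056, 0.029, 2.619, 0.116], 'tool_pos': [0.035, 0.547, 0.923], 'contact_force': [0.681, 0.574, 0.692], 'opening': 0.043}
[[-0.957, 0.291, -0.003], [0.291, 0.955, 0.056], [0.019, 0.053, -0.998]] tip [0.0346 0.551  0.8509] 0.0726 tilt 3.2
```

{"fn": "drive_tool", "kwargs": {"rows": [[[0, 0, 0.05], 0], [[0, 0, 0.05], 0], [[0, 0, 0], 0]]}}

```text
t: 2.75
tool_pos: [0.0363, 0.5594, 0.8498]
tool_rot: [-0.461, -3.094, -0.046]
contact_force: [0.8, 2.4, -2.3]
opening: 0.0426
grip_force: 0.0
```

```bash
python3 st.py
```

```text
{'t': 2.75, 'q': [1.368, 0.186, 0.526, 0.022, 2.402, 0.109], 'tool_pos': [0.036, 0.559, 0.85], 'contact_force': [0.768, 2.421, -2.297], 'opening': 0.043}
[[-0.956, 0.292, -0.009], [0.291, 0.956, 0.031], [0.017, 0.027, -0.999]] tip [0.0357 0.5617 0.7772] 0.0726 tilt 1.8
```

{"fn": "drive_tool", "kwargs": {"rows": [[[0.014, 0.048, 0], 0], [[0.014, 0.048, 0], 0], [[0.014, 0.048, 0], 0], [[0.008, 0.027, -0.04], 0], [[0.008, 0.027, -0.04], 0], [[0.008, 0.027, -0.04], 0], [[0.008, 0.027, -0.04], 0], [[0.008, 0.027, -0.04], 0]]}}

```text
t: 3.55
tool_pos: [0.029, 0.6455, 0.8819]
tool_rot: [-0.457, -3.067, -0.307]
contact_force: [0.2, -0.9, 0.5]
opening: 0.0427
grip_force: 0.0
```

```bash
python3 st.py
```

```text
{'t': 3.55, 'q': [1.401, 0.492, 0.055, 0.044, 2.397, 0.162], 'tool_pos': [0.029, 0.646, 0.882], 'contact_force': [0.205, -0.876, 0.486], 'opening': 0.043}
[[-0.957, 0.291, 0.004], [0.286, 0.938, 0.198], [0.054, 0.19, -0.98]] tip [0.0293 0.6598 0.8107] 0.0726 tilt 11.4
```

{"fn": "drive_tool", "kwargs": {"rows": [[[0.008, 0.032, -0.035], 0], [[0.008, 0.032, -0.035], 0], [[0.008, 0.032, -0.035], 0], [[0.008, 0.032, -0.035], 0], [[0.008, 0.032, -0.035], 0], [[0.008, 0.032, -0.035], 0]]}}

```text
t: 4.15
tool_pos: [0.0308, 0.6338, 0.9167]
tool_rot: [-0.452, -3.023, -0.521]
contact_force: [1.0, -0.4, -0.5]
opening: 0.0426
grip_force: 0.0
```

```bash
python3 st.py
```

```text
{'t': 4.15, 'q': [1.388, 0.446, 0.055, 0.069, 2.304, 0.169], 'tool_pos': [0.031, 0.634, 0.917], 'contact_force': [1.026, -0.446, -0.521], 'opening': 0.043}
[[-0.957, 0.291, 0.009], [0.277, 0.901, 0.333], [0.088, 0.321, -0.943]] tip [0.0315 0.658  0.8482] 0.0726 tilt 19.5
```

{"fn": "drive_tool", "kwargs": {"rows": [[[0.01, 0.036, -0.03], 0], [[0.01, 0.036, -0.03], 0], [[0.01, 0.036, -0.03], 0], [[0.01, 0.036, -0.03], 0], [[0.01, 0.036, -0.03], 0], [[0.01, 0.036, -0.03], 0], [[0.01, 0.036, -0.03], 0], [[0.01, 0.036, -0.03], 0], [[0.01, 0.036, -0.03], 0], [[0.01, 0.036, -0.03], 0]]}}

```text
t: 5.15
tool_pos: [0.0246, 0.6107, 0.9828]
tool_rot: [-0.435, -2.907, -0.9]
contact_force: [-0.4, 0.4, 0.1]
opening: 0.0427
grip_force: 0.0
```

```bash
python3 st.py
```

```text
{'t': 5.15, 'q': [1.378, 0.366, 0.055, 0.105, 2.126, 0.187], 'tool_pos': [0.025, 0.611, 0.983], 'contact_force': [-0.4, 0.396, 0.056], 'opening': 0.043}
[[-0.958, 0.287, 0.019], [0.247, 0.789, 0.563], [0.147, 0.544, -0.826]] tip [0.026  0.6515 0.9228] 0.0726 tilt 34.3
```

{"fn": "drive_tool", "kwargs": {"rows": [[[0.01, 0.036, -0.03], 0], [[0.01, 0.036, -0.03], 0], [[0.01, 0.036, -0.03], 0], [[0.01, 0.036, -0.03], 0], [[0, -0.03, 0.03], 0], [[0, -0.03, 0.03], 0.1]], "jaw": 0.5}}

```text
t: 5.75
tool_pos: [0.0112, 0.5793, 0.9709]
tool_rot: [-0.538, -2.795, -1.048]
contact_force: [-1.1, 1.3, 1.3]
opening: 0.0426
grip_force: 0.0
```

```bash
python3 st.py
```

```text
{'t': 5.75, 'q': [1.388, 0.072, 0.493, 0.101, 1.868, 0.263], 'tool_pos': [0.011, 0.579, 0.971], 'contact_force': [-1.054, 1.327, 1.303], 'opening': 0.043}
[[-0.931, 0.363, 0.023], [0.289, 0.699, 0.654], [0.222, 0.616, -0.756]] tip [0.0129 0.6268 0.916 ] 0.0726 tilt 40.9
```

{"fn": "drive_tool", "kwargs": {"rows": [[[0, 0, 0], 0.136], [[0, 0, 0], 0.136], [[0, 0, 0], 0.136], [[0, 0, 0], 0.136], [[0, 0, 0], 0.136], [[0, 0, 0], 0.136], [[0, 0, 0], 0.136], [[0, 0, 0], 0.136], [[0, 0, 0], 0.136]]}}

```text
t: 6.65
tool_pos: [0.0113, 0.5806, 0.9685]
tool_rot: [-1.849, -1.782, -0.678]
contact_force: [0.3, -0.6, -0.3]
opening: 0.0429
grip_force: 0.0
```

```bash
python3 st.py; cat > go.py <<'E'
import sys
from h import *
o=ctrl.get_obs();M=Ro.from_rotvec(o['tool_rot']).as_matrix()
# low = contact edge of fingertips: tip centre minus 11mm along tool x
low=o['tool_pos']+M[:,2]*ctrl.finger_overhang-.011*M[:,0]
print('low',low.round(4),'F',np.round(o['contact_force'],1),'t',o['t'])
for a in sys.argv[1:]:
    w=np.array(eval(a),float); d=w-low if len(w)==3 else w[:3]
    v=M.T@d; print(a,'tool',v.round(4),'rows',(np.linalg.norm(v)/.05).round(1)); low=low+d
E
python3 go.py "[.44,.15,.5]" "[.46,.2,.2]" "[.46,.28,.06]" "[.46,.33,.04]"
```

```text
{'t': 6.65, 'q': [1.388, 0.075, 0.493, 0.101, 1.872, 1.491], 'tool_pos': [0.011, 0.581, 0.969], 'contact_force': [0.277, -0.604, -0.323], 'opening': 0.043}
[[0.029, 0.999, 0.021], [0.761, -0.036, 0.648], [0.648, -0.003, -0.761]] tip [0.0129 0.6277 0.9132] 0.0726 tilt 40.4
low [0.0125 0.6193 0.9061] F [ 0.3 -0.6 -0.3] t 6.65
[.44,.15,.5] tool [-0.608   0.4451  0.0141] rows 15.1
[.46,.2,.2] tool [-0.1559  0.019   0.2612] rows 6.1
[.46,.28,.06] tool [-0.0299 -0.0025  0.1584] rows 3.2
[.46,.33,.04] tool [ 0.0251 -0.0017  0.0476] rows 1.1
```

{"fn": "drive_tool", "kwargs": {"rows": [[[-0.02, 0.014, 0], 0], [[-0.038, 0.028, 0.001], 0], [[-0.038, 0.028, 0.001], 0], [[-0.038, 0.028, 0.001], 0], [[-0.038, 0.028, 0.001], 0], [[-0.038, 0.028, 0.001], 0], [[-0.038, 0.028, 0.001], 0], [[-0.038, 0.028, 0.001], 0], [[-0.038, 0.028, 0.001], 0], [[-0.038, 0.028, 0.001], 0]]}}

```text
t: 7.65
tool_pos: [0.2687, 0.3013, 0.7273]
tool_rot: [-1.846, -1.791, -0.683]
contact_force: [0.8, 0.4, 0.2]
opening: 0.0431
grip_force: 0.0
```

{"fn": "drive_tool", "kwargs": {"rows": [[[-0.038, 0.028, 0.001], 0], [[-0.038, 0.028, 0.001], 0], [[-0.038, 0.028, 0.001], 0], [[-0.038, 0.028, 0.001], 0], [[-0.038, 0.028, 0.001], 0], [[-0.038, 0.028, 0.001], 0], [[-0.02, 0.014, 0], 0]]}}

```text
t: 8.35
tool_pos: [0.4468, 0.1094, 0.5599]
tool_rot: [-1.851, -1.786, -0.676]
contact_force: [0.3, -0.2, -0.2]
opening: 0.0425
grip_force: 0.0
```

```bash
python3 st.py;python3 go.py "[.46,.2,.2]" "[.46,.27,.08]"
```

```text
{'t': 8.35, 'q': [-0.222, -0.421, 1.688, 0.74, 1.921, 0.061], 'tool_pos': [0.447, 0.109, 0.56], 'contact_force': [0.288, -0.156, -0.156], 'opening': 0.043}
[[0.027, 0.999, 0.023], [0.764, -0.036, 0.645], [0.645, -0.0, -0.764]] tip [0.4484 0.1562 0.5044] 0.0726 tilt 40.2
low [0.4481 0.1478 0.4973] F [ 0.3 -0.2 -0.2] t 8.35
[.46,.2,.2] tool [-0.1515  0.0102  0.2611] rows 6.0
[.46,.27,.08] tool [-0.0239 -0.0024  0.1368] rows 2.8
```

Orientation is holding, so I'll descend to a point right of the shelf and look.

{"fn": "drive_tool", "kwargs": {"rows": [[[-0.012, 0, 0.02], 0], [[-0.023, 0.002, 0.04], 0], [[-0.023, 0.002, 0.04], 0], [[-0.023, 0.002, 0.04], 0], [[-0.023, 0.002, 0.04], 0], [[-0.023, 0.002, 0.04], 0], [[-0.023, 0, 0.04], 0], [[-0.01, 0, 0.03], 0], [[-0.01, -0.002, 0.04], 0], [[-0.006, 0, 0.035], 0]]}}

```text
t: 9.35
tool_pos: [0.4574, 0.2128, 0.1691]
tool_rot: [-1.849, -1.791, -0.68]
contact_force: [0.2, -0.3, 0.2]
opening: 0.0427
grip_force: 0.0
```

```bash
python3 go.py "[.46,.32,.045]"; python3 - <<'E'
from h import *
for n,(x,y) in(("scene",(155,105)),):
    d=vision.get_image(n)["image"][y:y+120,x:x+160]
    cv2.imwrite("pics/s2.png",cv2.resize(d,(800,600),interpolation=2))
w=vision.get_image("wrist")["image"];cv2.imwrite("pics/w2.png",w)
E
```

```text
low [0.459  0.2512 0.1065] F [ 0.2 -0.3  0.2] t 9.35
[.46,.32,.045] tool [ 0.0129 -0.0015  0.0913] rows 1.8
```

View pics/w2.png

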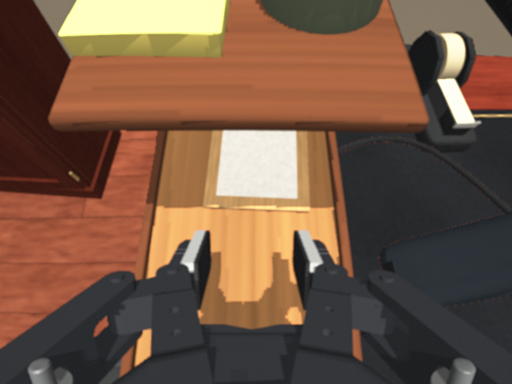

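The wrist view shows the mount's right edge from (205,208) to (310,211), and the shelf's lower right edge from (58,130) to (425,130).

```bash
python3 - <<'E'
from h import *
d=vision.get_image("wrist");np.set_printoptions(precision=4,suppress=True)
print(ray(d,[(205,206),(310,209),(222,130),(297,130)],.027));print(ray(d,[(58,130),(425,130)],.152))
o=ctrl.get_obs();M=Ro.from_rotvec(o['tool_rot']).as_matrix()
p=o['tool_pos']+M[:,2]*ctrl.finger_overhang
print(proj(d,[p-M[:,1]*.0213,p+M[:,1]*.0213,p-M[:,1]*.0213-.011*M[:,0]]))
E
```

```text
[[0.417  0.3166 0.027 ]
 [0.5076 0.3108 0.027 ]
 [0.4308 0.3964 0.027 ]
 [0.5043 0.3939 0.027 ]]
[[0.3638 0.3077 0.152 ]
 [0.5403 0.3012 0.152 ]]
[[213.5027 243.3549]
 [294.8952 243.2275]
 [214.3567 262.0986]]
```

```bash
python3 go.py "[.463,.300,.055]" "[.463,.330,.042]" "[0,0,-.001,0]" "[0,-.01,0,0]" "[-.01,0,0,0]"
```

```text
low [0.4572 0.2513 0.1059] F [ 0.4 -0.4  1.2] t 9.5
[.463,.300,.055] tool [0.0045 0.0044 0.0704] rows 1.4
[.463,.330,.042] tool [ 0.0145 -0.0009  0.0293] rows 0.7
[0,0,-.001,0] tool [-0.0006  0.      0.0008] rows 0.0
[0,-.01,0,0] tool [-0.0076  0.0003 -0.0064] rows 0.2
[-.01,0,0,0] tool [-0.0002 -0.01   -0.0002] rows 0.2
```

{"fn": "drive_tool", "kwargs": {"rows": [[[0.001, 0.002, 0.02], 0], [[0.002, 0.002, 0.025], 0], [[0.002, 0, 0.025], 0], [[0.007, -0.001, 0.015], 0], [[0.007, 0, 0.014], 0], [[0, 0, 0], 0]]}}

```text
t: 10.1
tool_pos: [0.4634, 0.2916, 0.1075]
tool_rot: [-1.845, -1.792, -0.68]
contact_force: [-0.0, 0.1, -0.5]
opening: 0.0429
grip_force: 0.0
```

```bash
python3 go.py; python3 st.py
```

```text
low [0.4648 0.3301 0.045 ] F [-0.   0.1 -0.5] t 10.1
{'t': 10.1, 'q': [0.178, 0.019, 2.098, 0.827, 1.031, -0.238], 'tool_pos': [0.463, 0.292, 0.108], 'contact_force': [-0.034, 0.05, -0.458], 'opening': 0.043}
[[0.021, 1.0, 0.023], [0.763, -0.031, 0.646], [0.646, 0.004, -0.763]] tip [0.465  0.3385 0.0521] 0.0726 tilt 40.2
```

Now straight down in small steps; a 2 mm world descent is tool (-0.0013, 0, 0.0015).

{"fn": "drive_tool", "kwargs": {"rows": [[[-0.0026, 0, 0.003], 0], [[-0.0026, 0, 0.003], 0], [[-0.0013, 0, 0.0015], 0], [[0, 0, 0], 0]]}}

```text
t: 10.5
tool_pos: [0.462, 0.2902, 0.0956]
tool_rot: [-1.848, -1.789, -0.676]
contact_force: [0.1, -0.2, 0.3]
opening: 0.0426
grip_force: 0.0
```

{"fn": "drive_tool", "kwargs": {"rows": [[[-0.0013, 0, 0.0015], 0], [[0, 0, 0], 0]]}}

```text
t: 10.7
tool_pos: [0.462, 0.2904, 0.0937]
tool_rot: [-1.847, -1.789, -0.676]
contact_force: [0.9, -0.3, 1.0]
opening: 0.0428
grip_force: 0.0
```

{"fn": "drive_tool", "kwargs": {"rows": [[[-0.0013, 0, 0.0015], 0], [[0, 0, 0], 0]]}}

```text
t: 10.9
tool_pos: [0.4619, 0.2905, 0.0917]
tool_rot: [-1.847, -1.79, -0.676]
contact_force: [-0.3, 0.1, 0.6]
opening: 0.0428
grip_force: 0.0
```

{"fn": "drive_tool", "kwargs": {"rows": [[[-0.0006, 0, 0.0008], 0], [[0, 0, 0], 0]]}}

```text
t: 11.1
tool_pos: [0.462, 0.2907, 0.0908]
tool_rot: [-1.847, -1.79, -0.676]
contact_force: [0.4, 0.4, 0.3]
opening: 0.0424
grip_force: 0.0
```

{"fn": "drive_tool", "kwargs": {"rows": [[[-0.0006, 0, 0.0008], 0], [[0, 0, 0], 0]]}}

```text
t: 11.3
tool_pos: [0.462, 0.2907, 0.0898]
tool_rot: [-1.847, -1.79, -0.676]
contact_force: [-0.7, -1.0, 0.1]
opening: 0.0427
grip_force: 0.0
```

{"fn": "drive_tool", "kwargs": {"rows": [[[-0.0006, 0, 0.0008], 0], [[0, 0, 0], 0]]}}

```text
t: 11.5
tool_pos: [0.462, 0.2907, 0.0888]
tool_rot: [-1.847, -1.79, -0.676]
contact_force: [0.2, -0.4, -0.1]
opening: 0.0425
grip_force: 0.0
```

{"fn": "drive_tool", "kwargs": {"rows": [[[-0.0006, 0, 0.0008], 0], [[0, 0, 0], 0]]}}

```text
t: 11.7
tool_pos: [0.462, 0.2908, 0.0878]
tool_rot: [-1.847, -1.79, -0.676]
contact_force: [-0.4, -0.5, -0.7]
opening: 0.0428
grip_force: 0.0
```

{"fn": "drive_tool", "kwargs": {"rows": [[[-0.0006, 0, 0.0008], 0], [[0, 0, 0], 0]]}}

```text
t: 11.9
tool_pos: [0.462, 0.2909, 0.0868]
tool_rot: [-1.847, -1.79, -0.676]
contact_force: [0.1, 0.1, -0.1]
opening: 0.043
grip_force: 0.0
```

{"fn": "drive_tool", "kwargs": {"rows": [[[-0.0006, 0, 0.0008], 0], [[0, 0, 0], 0]]}}

```text
t: 12.1
tool_pos: [0.4623, 0.291, 0.0862]
tool_rot: [-1.847, -1.79, -0.677]
contact_force: [-0.9, 0.0, 1.0]
opening: 0.0426
grip_force: 0.6
```

{"fn": "drive_tool", "kwargs": {"rows": [[[-0.0006, 0, 0.0008], 0], [[0, 0, 0], 0]]}}

```text
t: 12.3
tool_pos: [0.4628, 0.2914, 0.0861]
tool_rot: [-1.846, -1.789, -0.679]
contact_force: [-0.9, -0.3, 5.1]
opening: 0.0426
grip_force: 2.3
```

{"fn": "drive_tool", "kwargs": {"rows": [[[-0.0006, 0, 0.0008], 0], [[0, 0, 0], 0]]}}

```text
t: 12.5
tool_pos: [0.4633, 0.2917, 0.0859]
tool_rot: [-1.845, -1.789, -0.68]
contact_force: [-1.3, -0.6, 7.8]
opening: 0.0422
grip_force: 4.0
```

{"fn": "drive_tool", "kwargs": {"rows": [[[-0.0006, 0, 0.0008], 0], [[0, 0, 0], 0]]}}

```text
t: 12.7
tool_pos: [0.4638, 0.292, 0.0858]
tool_rot: [-1.844, -1.788, -0.682]
contact_force: [-1.5, -0.4, 11.3]
opening: 0.0431
grip_force: 5.6
```

{"fn": "drive_tool", "kwargs": {"rows": [[[-0.0006, 0, 0.0008], 0], [[0, 0, 0], 0], [[-0.0038, 0, -0.0032], 0], [[-0.0076, 0, -0.0064], 0], [[0, 0, 0], 0]]}}

```text
t: 13.2
tool_pos: [0.4643, 0.2768, 0.0857]
tool_rot: [-1.845, -1.788, -0.685]
contact_force: [-2.0, -3.1, 15.0]
opening: 0.0425
grip_force: 7.6
```

{"fn": "drive_tool", "kwargs": {"rows": [[[-0.0076, 0, -0.0064], 0], [[-0.0076, 0, -0.0064], 0], [[-0.0076, 0, -0.0064], 0], [[0, 0, 0], 0]]}}

```text
t: 13.6
tool_pos: [0.4635, 0.2467, 0.0857]
tool_rot: [-1.846, -1.788, -0.685]
contact_force: [-1.5, -3.3, 15.8]
opening: 0.0427
grip_force: 7.7
```

```bash
python3 - <<'E'
from h import *
w=vision.get_image("wrist")["image"];cv2.imwrite("pics/w3.png",w)
E
```

```text
(no output)
```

View pics/w3.png

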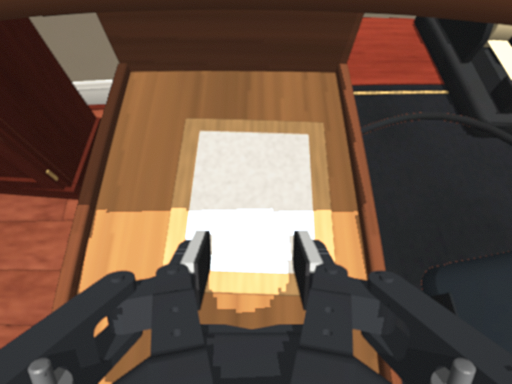

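The mount has followed: its left edge runs (187,120)-(325,123) and its right edge is at row ~293 between the fingers.

```bash
python3 - <<'E'
from h import *
d=vision.get_image("wrist");np.set_printoptions(precision=4,suppress=True)
print(ray(d,[(187,119),(325,122),(225,293),(292,293)],.027),ray(d,[(195,131),(308,133),(290,273),(215,273)],.027))
print('tray left inner deck corners',ray(d,[(130,70),(337,70)],.022))
print('lip inner at deck, near side, far',ray(d,[(97,210),(358,210)],.022), ray(d,[(90,210),(365,210)],.032))
E
python3 go.py
```

```text
[[0.4258 0.381  0.027 ]
 [0.5177 0.3758 0.027 ]
 [0.4515 0.2696 0.027 ]
 [0.4857 0.2684 0.027 ]] [[0.4317 0.371  0.027 ]
 [0.5052 0.3671 0.027 ]
 [0.4855 0.2785 0.027 ]
 [0.4463 0.2798 0.027 ]]
tray left inner deck corners [[0.377  0.435  0.022 ]
 [0.5363 0.4294 0.022 ]]
lip inner at deck, near side, far [[0.3741 0.3194 0.022 ]
 [0.5301 0.3144 0.022 ]] [[0.3755 0.3154 0.032 ]
 [0.53   0.3105 0.032 ]]
low [0.4652 0.2856 0.0234] F [-0.7 -3.3 14.2] t 13.7
```

{"fn": "drive_tool", "kwargs": {"rows": [[[-0.0072, -0.004, -0.0061], 0], [[-0.0072, -0.004, -0.0061], 0], [[-0.0072, -0.004, -0.0061], 0], [[-0.0072, -0.004, -0.0061], 0], [[0, 0, 0], 0]]}}

```text
t: 14.2
tool_pos: [0.4462, 0.2094, 0.0857]
tool_rot: [-1.846, -1.788, -0.686]
contact_force: [-2.5, -3.2, 15.9]
opening: 0.0426
grip_force: 8.0
```

{"fn": "drive_tool", "kwargs": {"rows": [[[-0.0072, -0.004, -0.0061], 0], [[-0.0072, -0.004, -0.0061], 0], [[-0.0072, -0.004, -0.0061], 0], [[-0.0072, -0.004, -0.0061], 0], [[-0.0072, -0.004, -0.0061], 0], [[0, 0, 0], 0]]}}

```text
t: 14.8
tool_pos: [0.4247, 0.1626, 0.0857]
tool_rot: [-1.846, -1.788, -0.685]
contact_force: [-2.3, -2.4, 17.7]
opening: 0.0425
grip_force: 8.5
```

```bash
python3 go.py; python3 - <<'E'
from h import *
w=vision.get_image("wrist")["image"];cv2.imwrite("pics/w4.png",w)
E
```

```text
low [0.4263 0.2013 0.0233] F [-2.3 -2.4 17.7] t 14.8
```

View pics/w4.png

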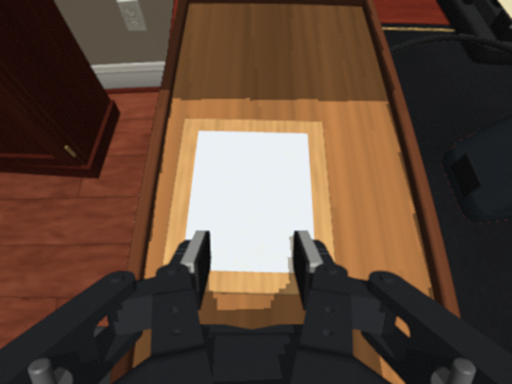

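{"fn": "drive_tool", "kwargs": {"rows": [[[0.0065, 0, -0.0076], 0], [[0.0065, 0, -0.0076], 0], [[0.0152, 0.002, 0.013], 0], [[0.0152, 0.002, 0.013], 0], [[0, 0, 0], 0], [[0, 0, 0], 0], [[0, 0, 0], 0]], "jaw": 0.75}}

```text
t: 15.55
tool_pos: [0.427, 0.2023, 0.1016]
tool_rot: [-1.847, -1.79, -0.676]
contact_force: [-0.4, -0.3, 0.5]
opening: 0.0212
grip_force: 0.0
```

{"fn": "drive_tool", "kwargs": {"rows": [[[-0.0033, 0, 0.0038], 0], [[-0.0033, 0, 0.0038], 0], [[0, 0, 0], 0]]}}

```text
t: 15.85
tool_pos: [0.4266, 0.2022, 0.0905]
tool_rot: [-1.848, -1.788, -0.674]
contact_force: [0.3, 0.4, -0.4]
opening: 0.0213
grip_force: 0.0
```

```bash
python3 go.py; python3 - <<'E'
from h import *
np.set_printoptions(precision=4,suppress=True)
d=vision.get_image("wrist");w=d["image"];cv2.imwrite("pics/w5.png",w)
m=((w.min(2)>195)).astype(np.uint8)
c=max(cv2.findContours(m,0,1)[0],key=cv2.contourArea);print(cv2.contourArea(c))
p=cv2.approxPolyDP(c,6,True)[:,0];print(np.c_[p,ray(d,p,.027)])
E
```

```text
low [0.4277 0.2406 0.028 ] F [ 0.3  0.4 -0.4] t 15.85
8374.0
[[195.     189.       0.3953   0.2862   0.027 ]
 [186.     264.       0.3923   0.241    0.027 ]
 [218.     228.       0.4096   0.261    0.027 ]
 [232.     230.       0.4177   0.2596   0.027 ]
 [227.     306.       0.4147   0.2185   0.027 ]
 [263.     305.       0.4334   0.2184   0.027 ]
 [274.     227.       0.4417   0.2606   0.027 ]
 [298.     238.       0.4549   0.2536   0.027 ]
 [315.     263.       0.4629   0.2392   0.027 ]
 [309.     191.       0.4644   0.2825   0.027 ]]
```

{"fn": "drive_tool", "kwargs": {"rows": [[[-0.0006, 0, 0.0008], 0], [[-0.0006, 0, 0.0008], 0], [[0, 0, 0], 0]]}}

```text
t: 16.2
tool_pos: [0.4273, 0.2027, 0.0896]
tool_rot: [-1.847, -1.79, -0.676]
contact_force: [-0.3, -0.1, -0.2]
opening: 0.0216
grip_force: 0.0
```

{"fn": "drive_tool", "kwargs": {"rows": [[[-0.0006, 0, 0.0008], 0], [[-0.0006, 0, 0.0008], 0], [[0, 0, 0], 0]]}}

```text
t: 16.5
tool_pos: [0.4273, 0.2028, 0.0877]
tool_rot: [-1.847, -1.79, -0.676]
contact_force: [0.7, -0.0, 0.2]
opening: 0.0213
grip_force: 0.1
```

{"fn": "drive_tool", "kwargs": {"rows": [[[-0.0006, 0, 0.0008], 0], [[0, 0, 0], 0]]}}

```text
t: 16.7
tool_pos: [0.4278, 0.2031, 0.0875]
tool_rot: [-1.846, -1.789, -0.678]
contact_force: [-0.3, 0.4, 4.3]
opening: 0.0216
grip_force: 2.2
```

{"fn": "drive_tool", "kwargs": {"rows": [[[-0.0006, 0, 0.0008], 0], [[0, 0, 0], 0]]}}

```text
t: 16.9
tool_pos: [0.4283, 0.2034, 0.0874]
tool_rot: [-1.845, -1.789, -0.68]
contact_force: [-1.7, -0.3, 8.4]
opening: 0.0209
grip_force: 4.2
```

{"fn": "drive_tool", "kwargs": {"rows": [[[-0.0006, 0, 0.0008], 0], [[-0.0006, 0, 0.0008], 0], [[-0.0076, -0.001, -0.0064], 0], [[-0.0076, -0.001, -0.0064], 0], [[-0.0076, -0.001, -0.0064], 0], [[-0.0076, 0, -0.0064], 0], [[0, 0, 0], 0]]}}

```text
t: 17.6
tool_pos: [0.4258, 0.1633, 0.0872]
tool_rot: [-1.845, -1.789, -0.685]
contact_force: [-2.3, -2.8, 15.9]
opening: 0.0218
grip_force: 8.2
```

{"fn": "drive_tool", "kwargs": {"rows": [[[-0.003, 0, -0.0025], 0], [[-0.003, 0, -0.0025], 0], [[-0.0015, 0, -0.0013], 0], [[0, 0, 0], 0]]}}

```text
t: 18.0
tool_pos: [0.4254, 0.1542, 0.0872]
tool_rot: [-1.845, -1.788, -0.686]
contact_force: [-1.0, 0.7, 14.6]
opening: 0.0212
grip_force: 7.4
```

{"fn": "drive_tool", "kwargs": {"rows": [[[0, -0.005, 0], 0], [[0, -0.005, 0], 0], [[0, -0.004, 0], 0], [[0, 0, 0], 0]]}}

```text
t: 18.4
tool_pos: [0.4122, 0.1542, 0.0873]
tool_rot: [-1.847, -1.79, -0.688]
contact_force: [2.4, -0.1, 12.2]
opening: 0.0214
grip_force: 6.2
```

```bash
python3 go.py; python3 - <<'E'
from h import *
w=vision.get_image("wrist")["image"]
t=vision.get_image("top")["image"][176:238,160:237]
T=cv2.resize(t,(477,384),interpolation=2)
cv2.imwrite("pics/w6.png",cv2.resize(np.hstack([w,T]),(800,311)))
E
```

```text
low [0.414  0.1929 0.0249] F [ 2.4 -0.1 12.2] t 18.4
```

View pics/w6.png

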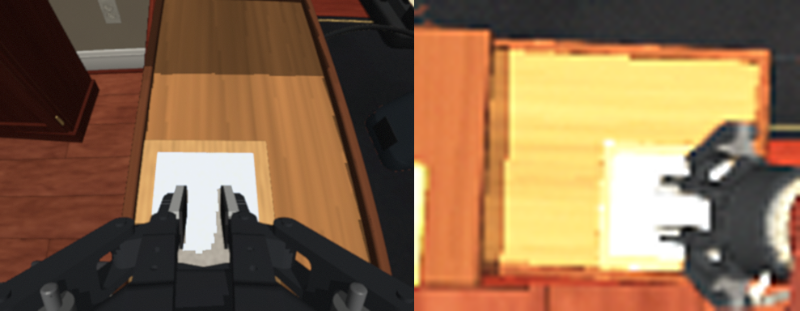

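The wrist half shows the mount (140-270 wide, left edge at row 142) close against the front lip, and the top half shows it in the near right corner. I'll overdrive gently into both lips.

{"fn": "drive_tool", "kwargs": {"rows": [[[0, -0.003, 0], 0], [[0, -0.003, 0], 0], [[0, 0, 0], 0]]}}

```text
t: 18.8
tool_pos: [0.4066, 0.1543, 0.0873]
tool_rot: [-1.848, -1.79, -0.688]
contact_force: [3.2, 1.1, 11.1]
opening: 0.0215
grip_force: 5.8
```

{"fn": "drive_tool", "kwargs": {"rows": [[[-0.003, 0, -0.0025], 0], [[-0.003, 0, -0.0025], 0], [[0, 0, 0], 0]]}}

```text
t: 19.1
tool_pos: [0.4052, 0.147, 0.0871]
tool_rot: [-1.844, -1.788, -0.686]
contact_force: [0.2, 1.9, 14.8]
opening: 0.0214
grip_force: 7.5
```

{"fn": "drive_tool", "kwargs": {"rows": [[[-0.003, 0, -0.0025], 0], [[-0.003, 0, -0.0025], 0], [[-0.0015, -0.002, -0.0013], 0], [[0, -0.002, 0], 0], [[0, 0, 0], 0]]}}

```text
t: 19.6
tool_pos: [0.402, 0.1369, 0.0873]
tool_rot: [-1.848, -1.79, -0.689]
contact_force: [4.1, 1.8, 12.1]
opening: 0.0211
grip_force: 6.0
```

```bash
python3 go.py; python3 - <<'E'
from h import *
np.set_printoptions(precision=4,suppress=True)
d=vision.get_image("wrist");w=d["image"]
cv2.imwrite("pics/w7.png",cv2.resize(w[130:384,100:400],(720,600),interpolation=2))
E
```

```text
low [0.4038 0.1756 0.0249] F [ 4.1  1.8 12.1] t 19.6
```

View pics/w7.png

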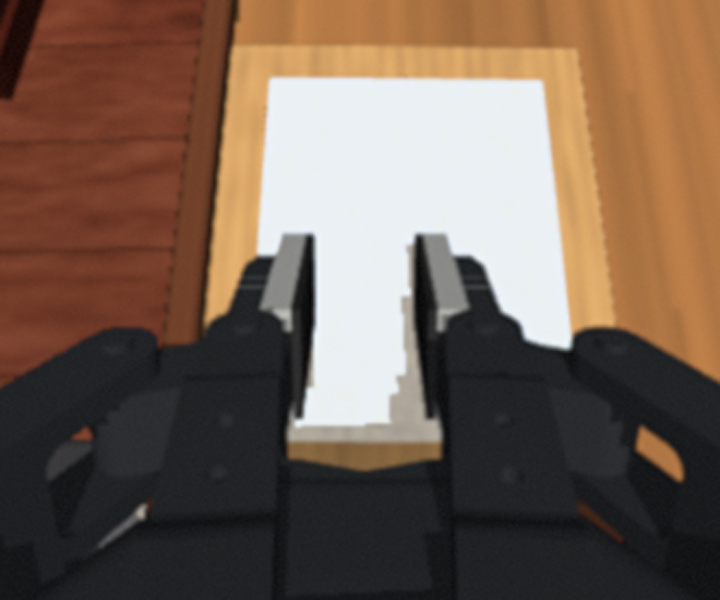

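The fingers have slid towards the mount's right edge while the mount stopped, so it is against both lips. No gap shows at the front lip (crop x≈205-235). Lifting off to check.

{"fn": "drive_tool", "kwargs": {"rows": [[[0.0033, 0, -0.0038], 0], [[0.0065, 0, -0.0076], 0], [[0.013, 0, -0.015], 0], [[0.026, 0, -0.03], 0], [[0.01, 0, -0.04], 0], [[0, 0, -0.05], 0], [[0, 0, -0.05], 0], [[0, 0, -0.04], 0], [[0, 0, 0], 0]]}}

```text
t: 20.55
tool_pos: [0.3961, 0.0266, 0.3071]
tool_rot: [-1.853, -1.795, -0.683]
contact_force: [-0.5, -0.0, 0.5]
opening: 0.0212
grip_force: 0.0
```

```bash
python3 go.py; python3 - <<'E'
from h import *
np.set_printoptions(precision=4,suppress=True)
d=vision.get_image("wrist");w=d["image"]
m=((w.min(2)>185)).astype(np.uint8)
c=max(cv2.findContours(m,0,1)[0],key=cv2.contourArea);print(cv2.contourArea(c))
p=cv2.boxPoints(cv2.minAreaRect(c));print(np.c_[p,ray(d,p,.027)]); p=cv2.approxPolyDP(c,6,True)[:,0];print(p)
x,y,ww,h=cv2.boundingRect(c);print(x,y,ww,h)
cv2.imwrite("pics/w8.png",w)
y0,x0=max(y-40,0),max(x-60,0)
cv2.imwrite("pics/w8c.png",cv2.resize(w[y0:y0+195,x0:x0+260],(800,600),interpolation=2));print(x0,y0)
E
```

```text
low [0.398  0.0648 0.2444] F [-0.5 -0.   0.5] t 20.55
4459.0
[[ -0.     235.       0.0525   0.151    0.027 ]
 [ 76.     235.       0.1661   0.1493   0.027 ]
 [ 76.     329.       0.1874   0.0311   0.027 ]
 [  0.     329.       0.0862   0.0287   0.027 ]]
[[ 75 235]
 [  0 238]
 [  2 277]
 [ 12 277]
 [ 33 303]
 [ 34 329]
 [ 59 314]]
0 235 77 95
0 195
```

View pics/w8c.png

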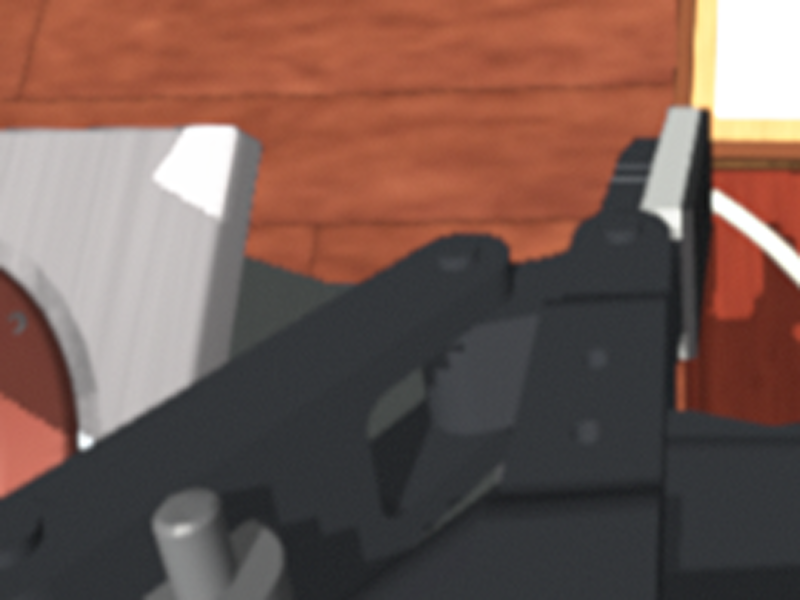

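The crop caught the wrong white object. Its upper right corner shows the mount's border meeting the brown lips at about crop (700,145). I've used all my picture views, so I'll check the rest in numbers.

```bash
python3 - <<'E'
from h import *
np.set_printoptions(precision=4,suppress=True)
d=vision.get_image("wrist");w=d["image"].astype(int)
m=((w.min(2)>185)).astype(np.uint8);m[:,:215]=0;m[245:]=0
c=max(cv2.findContours(m,0,1)[0],key=cv2.contourArea);print(cv2.contourArea(c))
p=cv2.approxPolyDP(c,5,True)[:,0];print(np.c_[p,ray(d,p,.027)])
x,y,ww,h=cv2.boundingRect(c)
for r in(y+8,y+h//2,y+h-8):
    print('row',r);a=x+10
    print([(k,w[r,k].tolist()) for k in range(x-16,x+6)])
for k in(x+12,x+ww//2,x+ww-12):
    print('col',k);print([(r,w[r,k].tolist()) for r in range(y+h-4,y+h+18)])
E
```

```text
3274.0
[[236.     172.       0.382    0.2382   0.027 ]
 [233.     231.       0.3768   0.1501   0.027 ]
 [275.     228.       0.4325   0.1523   0.027 ]
 [280.     244.       0.4375   0.1304   0.027 ]
 [289.     244.       0.4492   0.13     0.027 ]
 [285.     173.       0.4525   0.2342   0.027 ]]
row 180
[(217, [77, 109, 195]), (218, [75, 108, 194]), (219, [75, 107, 193]), (220, [68, 96, 176]), (221, [50, 70, 140]), (222, [46, 69, 131]), (223, [58, 88, 154]), (224, [64, 98, 166]), (225, [63, 98, 165]), (226, [61, 93, 158]), (227, [67, 104, 159]), (228, [106, 167, 225]), (229, [145, 229, 255]), (230, [157, 236, 255]), (231, [154, 234, 254]), (232, [151, 232, 254]), (233, [148, 230, 253]), (234, [166, 234, 253]), (235, [239, 250, 254]), (236, [255, 255, 255]), (237, [255, 255, 255]), (238, [255, 255, 255])]
row 208
[(217, [68, 94, 174]), (218, [67, 93, 175]), (219, [68, 94, 175]), (220, [61, 88, 162]), (221, [59, 87, 151]), (222, [64, 96, 160]), (223, [64, 98, 167]), (224, [63, 96, 164]), (225, [61, 93, 155]), (226, [76, 120, 174]), (227, [117, 187, 239]), (228, [152, 234, 255]), (229, [
[... 1531 characters left out ...]
 (253, [53, 76, 183]), (254, [52, 75, 180]), (255, [51, 73, 178]), (256, [55, 74, 181]), (257, [52, 73, 179]), (258, [53, 74, 181]), (259, [53, 74, 181]), (260, [54, 76, 182]), (261, [53, 74, 181]), (262, [54, 75, 181])]
col 278
[(241, [129, 133, 131]), (242, [116, 119, 117]), (243, [101, 104, 103]), (244, [92, 95, 93]), (245, [80, 82, 81]), (246, [71, 73, 71]), (247, [61, 62, 62]), (248, [55, 56, 56]), (249, [50, 51, 50]), (250, [48, 48, 47]), (251, [45, 46, 45]), (252, [44, 44, 43]), (253, [44, 45, 43]), (254, [44, 44, 43]), (255, [43, 43, 42]), (256, [39, 39, 38]), (257, [39, 38, 37]), (258, [38, 38, 38]), (259, [37, 36, 36]), (260, [39, 38, 38]), (261, [46, 44, 45]), (262, [50, 48, 49])]
```

```bash
python3 - <<'E'
from h import *
d=vision.get_image("wrist");w=d["image"].astype(int)
for k in(236,245,254,263,270): print(k,[w[r,k].tolist() for r in range(228,242)])
print('left side (free) border col 260',[w[r,260].tolist() for r in range(160,176)])
print('far side (free) row 190',[w[190,k].tolist() for k in range(284,302)])
E
```

```text
236 [[255, 255, 255], [255, 255, 255], [255, 255, 255], [255, 255, 255], [255, 254, 255], [210, 246, 254], [164, 238, 254], [157, 237, 254], [157, 237, 254], [159, 237, 254], [161, 239, 255], [149, 231, 255], [112, 177, 238], [74, 116, 184]]
245 [[255, 255, 255], [255, 255, 255], [255, 255, 255], [255, 255, 255], [255, 255, 255], [232, 251, 255], [175, 243, 255], [161, 241, 255], [162, 241, 255], [164, 241, 255], [163, 242, 255], [152, 235, 255], [114, 181, 240], [77, 119, 186]]
254 [[255, 255, 255], [255, 255, 255], [255, 255, 255], [255, 255, 255], [255, 255, 255], [229, 250, 254], [170, 239, 254], [155, 236, 254], [157, 237, 254], [160, 238, 254], [160, 239, 255], [150, 232, 255], [115, 181, 239], [78, 121, 187]]
263 [[255, 255, 255], [255, 255, 255], [255, 255, 255], [255, 255, 255], [255, 255, 255], [233, 251, 254], [175, 241, 254], [158, 239, 254], [160, 240, 254], [163, 241, 255], [163, 242, 255], [154, 237, 255], [118, 188, 243], [79, 124, 191]]
270 [[255, 255, 255], [255, 255, 255], [255, 255, 255], [255, 255, 255], [255, 255, 255], [241, 254, 255], [178, 243, 255], [159, 240, 255], [161, 241, 255], [162, 242, 255], [163, 243, 255], [151, 236, 255], [117, 184, 244], [79, 124, 188]]
left side (free) border col 260 [[108, 182, 245], [109, 183, 245], [108, 183, 245], [107, 183, 245], [106, 182, 244], [106, 180, 243], [115, 189, 245], [136, 217, 251], [150, 230, 253], [154, 232, 254], [151, 232, 254], [159, 234, 254], [233, 249, 254], [255, 255, 255], [255, 255, 255], [255, 255, 255]]
far side (free) row 190 [[255, 255, 255], [255, 255, 255], [255, 255, 255], [255, 255, 255], [208, 244, 254], [151, 230, 253], [150, 231, 254], [155, 235, 254], [157, 236, 254], [155, 235, 254], [143, 226, 253], [120, 196, 246], [106, 179, 242], [105, 177, 242], [102, 173, 239], [101, 170, 236], [100, 169, 236], [101, 170, 237]]
```

The border margins are constant along both lips, and the fingers slid about 17 mm (y) and 10 mm (x) over the mount once it stopped. It is square and seated, so I'm handing it in.

```bash
python3 -c "
from station import ctrl
print(ctrl.finish_job())"
```

```text
the job is handed in; nothing more can be done
None
```

I slid the photo mount out without lifting it, squared it into the near right corner and handed the job in at about 21 s. My checks show it flush with both lips, though the last camera angle could hide a gap of 1–2 mm. While I was tilting the gripper, joint 3 read 0.055 rad against its stated lower limit of 0.06, which may count as passing its range.

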